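Cure the re-dipped tweezer tips over the lamp

ROBOT

A 6-joint arm with a two-finger parallel gripper is mounted at the origin on the work surface. World frame = base frame: x ahead of the robot, y to its left, z up, the work surface at z = 0. Lengths are in m, angles in rad, forces in N, time in s.
With the tool pointing down it reaches from about 0.35 to 0.975 m from the base axis. Payload 4.9 kg.
Tool frame: the origin (TCP) lies between the finger pads; the fingertips stand 19 mm ahead of it and the grasp point (between the pads) is the TCP; z points along the fingers, y is the direction in which the jaws open and shut (so a half turn about z gives the same grasp; the last joint's range is limited). The gripper opens to 85 mm and grips with 20 to 120 N. Pads are 22 mm wide; open, the fingers measure 114 mm over their backs; the gripper's body (76 mm by 85 mm) begins 54 mm behind the grasp point. The pads swing forward as they close: fully open they stand 13 mm farther back than shut.
Start: joints at [1.116, 0.053, 1.613, -0, 1.476, -0.119], TCP at [0.206, 0.59, 0.25] pointing down, gripper open.
Joint ranges: [-3.01, 3.01], [-1.01, 2.22], [0.06, 2.58], [-1.02, 4.17], [0.09, 2.62], [-3.14, 3.14]. Speed limits (rad/s): [2.57, 2.57, 3.14, 3.14, 3.14, 3.14].

INTERFACE

Orientations are given as a unit quaternion [w, x, y, z].
In Python, from plant import state, grab_frame, calibration, job_done gives the robot as it stands. The module is installed in compiled form; this text tells all that it offers.
- The arm moves only by the tool servo_tool, never from a script. Its argument "deltas" is a list that holds one entry, the list of rows, each a list of 5 numbers: the finger opening in mm, from 0 to 85.4, then the shift along the world's x, y, z in mm, then the turn about the world's z in units of 6 degrees (1.0 is 6 degrees). A call has 1 to 5 rows; each row is the pose to reach, as a shift and turn from the pose commanded when the call began; what a row does not reach only later rows make up. A row lasts 1/8 s, in which the tool goes at most 62.5 mm and 10.7 degrees, less where a joint would pass 70% of its speed; a pose out of reach is approached as far as the arm can. A call with a gripper value outside its range is refused whole. The fingers move at their own pace and stop on an object; the grip force is fixed at half the most. Time passes only in rows, so rows that repeat a pose let the fingers close. It gives the time, the measured TCP pose, the force and the opening at its end, in the units of the state.
- state(): the state, without advancing time (a new reading comes with each control period).
- grab_frame(name): name is "scene" or "top"; returns the picture (384x512x3 uint8, red, green, blue); there is no depth.
- calibration(name): a dict with "intrinsics" (3x3 intrinsics, pixels), "world_from_camera" (4x4, takes a point from camera to world coordinates). Camera axes: x right, y down, z forward; pixel columns grow to the right and rows downward; lengths in m; the calibration is good to about 2 mm. A picture is of the moment at which its call begins. calibration takes no time and is no camera call.
- job_done(): hands the job in, once; it reports no verdict.
The state is a dict: "time": time; "joint_pos": joint angles; "joint_vel": joint speeds; "joint_efforts": joint torques, N m; "tool_pos": TCP position; "tool_rot": TCP orientation; "contact_force": force on the tool from outside, world axes, zero at the start; "ft_torque": the same for the moment, N m; "gripper_width": opening from 0.0 (shut) to 1.0 (fully open).
Only numpy, scipy, OpenCV 4.12 (cv2) and the standard library are available. Lean on these libraries where they do the work, as an engineer would, in place of code of your own. Each camera call takes 0.05 s, during which the arm holds its last target.

TASK

The rubber tips of the sprung tweezers have just been re-dipped and are wet: switch the curing lamp on with its rotary handle, then pick the tweezers up off their wooden rest and squeeze them to the marked gap (pointer pin between the two ribs of the cross bar, tips about 16 mm apart). Hold that gap steady with both tips over the lamp's glass, some 3 to 10 cm above it, and finish while still holding them there: do not put them down or let go. The wet tips must never touch each other or anything else, and the paint bottle, the jar and the tape roll stay where they are.

Things in the scene. Friction and masses are not known exactly. Their poses are not given: they have to be found in the camera images.
- lamp: curing lamp, fixed: a low grey box 170 (x) x 270 (y) x 45 mm high. Origin: centre of its underside. The glass lies in the top at its +y end, the rotary handle on top at its -y end
- glass (a point): centre of the lamp's glass, in its top 46.5 mm above the table, 63 mm from the lamp's origin along its +y; the glass measures 116 x 116 mm, its axes are the lamp's, z up
- handle (a joint): rotary handle of the lamp: 0 = off, 1.571 (90 degrees) = on, growing clockwise seen from above. Sprung detents at both ends: it resists with about 0.11 N m at first, and past half-way it snaps on to the other end by itself. The lamp does not move
- handle_grip (a point): on the handle's vertical axis, at the height to grip it, 70 mm above the table; turns with the handle. The handle is a black upright bar 70 long (its x) x 14 wide (its y) x 32 mm tall on a flat hub (radius 24, 4 mm tall) on the lamp's top; bar top 82 mm and bar underside 50 mm above the table. Its white line marks the +x end: at off it points along the lamp's +x, at on along the lamp's -y
- rest: fixed wooden rest under the tweezers: base 200 x 80 x 6 mm and two blocks 44 mm high over all, one under the tweezers' heel (80 to 115 mm behind their grip centre), the other under the leaves near the tips (47 to 63 mm ahead of the grip centre, 80 mm across). Between them all is free down to the base. Origin: on the table, below the tweezers' grip centre; x points along the tweezers
- tweezers: loose sprung steel tweezers, 205 mm long, about 80 g, the two 12 mm tall leaves side by side. Origin: between the leaves, half-way up, mid-way along the dark grip plates (60 mm long), 50 mm above the table when on the rest; centre of mass within 20 mm. x to the tips, y to the left leaf, z up. The closed heel (24 mm wide) reaches 113 mm behind, the tips 92 mm ahead
- leaf_left (a joint): angle by which the left leaf is squeezed in: 0 untouched, 0.067 at the marked gap. Each leaf hinges 90 mm behind the tweezers' origin and springs open. Squeeze at the origin: 2.6 N to begin, 6 N at the marked gap, 7.5 N at 5 mm gap; a stronger squeeze shuts the tips
- leaf_right (a joint): the same for the right leaf. Outside width across the grip plates at the origin: 38 mm untouched (tip gap 40 mm), 26 mm at the marked tip gap of 16 mm, when the leaves are parallel; the tip gap changes 2 mm for each 1 mm of squeeze there
- gauge (a point): mid-way between the two raised ribs (9 mm apart inside) on the flat bar that is fixed to the left leaf and crosses over the right one, 40 mm ahead of the tweezers' origin, its top 13 mm above it; y runs along the bar
- pin (a point): top of the thin upright pointer pin (3 mm across) on the right leaf, just ahead of the bar; the pin stands between the ribs at tip gaps of 12 to 20 mm and in their middle at 16 mm
- tip_left: wet black rubber-coated end of the left leaf (20 x 3 x 12 mm), origin at its rear end; its axes are the leaf's
- tip_right: the same on the right leaf
- tip_left_end (a point): inner face of the left tip, 2 mm from its very end, half-way up
- tip_right_end (a point): inner face of the right tip, likewise; the tip gap is the distance between these two points
- paint_bottle: bystander: black paint bottle, 48 mm across, 110 mm high, origin under its centre
- varnish_jar: bystander: amber jar, 66 mm across, 75 mm high, origin under its centre
- tape_roll: bystander: paper tape roll lying flat, 90 mm across, 25 mm high, origin under its centre
Not all that is in view belongs to the job. Of the things that look like the tweezers, the middle-sized one is meant.

How it is judged:
By the outcome, as a careful person would: the job done as asked, in the order asked, and still so for the second after the job is handed in, while the arm keeps its last pose, push and grip.
It also fails if it takes over 58 s, if anything falls off the work surface, if the arm or the gripper's body presses on something with over 40 N, if the wrist force passes 120 N, or if a joint passes its speed limit or range.

## Working session

There is one attempt and no reset: what is moved stays moved. The work goes in short steps, Python scripts to look and compute and a tool call to move; the robot and the scene stay as the last step left them, time stands still between calls to the robot, and variables do not carry over. Pictures are saved under pics/ and viewed, and the job is handed in when it is done.

Besides the shell and the picture viewer there is one more tool, called after "Emit:" as a command line: name --argument value ..., lists and objects as JSON in quotes. servo_tool: Moves the arm, as the interface text tells. Its arguments: {"type":"object","properties":{"deltas":{"type":"array","items":{"type":"array","items":{"type":"array","items":{"type":"number"}}}}},"required":["deltas"]}

```bash
mkdir -p pics; cat > h.py <<'E'
import numpy as np, cv2
from plant import state, grab_frame, calibration, job_done
def save(name,fn):
    im=grab_frame(name); cv2.imwrite(f'pics/{fn}.png',im[:,:,::-1]); return im
def ray(name,u,v,z):
    c=calibration(name); K=np.array(c['intrinsics']); T=np.array(c['world_from_camera'])
    d=T[:3,:3]@np.linalg.inv(K)@np.array([u,v,1.]); o=T[:3,3]
    return o+d*(z-o[2])/d[2]
def proj(name,p):
    c=calibration(name); K=np.array(c['intrinsics']); T=np.linalg.inv(np.array(c['world_from_camera']))
    q=K@(T[:3,:3]@np.array(p)+T[:3,3]); return q[:2]/q[2]
E
python3 - <<'E'
from h import *
s=state();print(s)
for n in('scene','top'):
    save(n,n+'0');c=calibration(n);print(n,np.round(c['intrinsics'],1),np.round(c['world_from_camera'],3))
E
```

```text
{'time': 0.0, 'joint_pos': array([ 1.11601457e+00,  5.33325684e-02,  1.61426614e+00,  3.13563856e-05,
        1.47600260e+00, -1.19005502e-01]), 'joint_vel': array([ 0.00123126, -0.00124929,  0.00098624,  0.00086434, -0.00040427,
        0.00022668]), 'joint_efforts': array([ 6.56818975e-04, -3.93683803e+01, -3.70174456e+01, -2.58724464e-05,
        7.06340492e-03,  5.71570204e-07]), 'tool_pos': array([0.20568061, 0.58958029, 0.24909468]), 'tool_rot': array([-2.99166978e-04,  1.67101939e-01,  9.85939112e-01, -9.58861216e-04]), 'contact_force': array([-0.35980695,  0.11080194,  0.1452816 ]), 'ft_torque': array([-0.03123332, -0.00383875,  0.04059177]), 'gripper_width': 0.9963857748264888}
scene [[498.9   0.  252.4]
 [  0.  498.9 193.6]
 [  0.    0.    1. ]] [[-0.645  0.547 -0.533  1.292]
 [ 0.763  0.442 -0.471  0.523]
 [-0.022 -0.711 -0.703  1.074]
 [ 0.     0.     0.     1.   ]]
top [[359.8   0.  257.5]
 [  0.  359.8 190.8]
 [  0.    0.    1. ]] [[-1.100e-02 -9.930e-01  1.140e-01  3.760e-01]
 [-1.000e+00  1.100e-02 -2.000e-03 -1.270e-01]
 [ 1.000e-03 -1.140e-01 -9.930e-01  1.164e+00]
 [ 0.000e+00  0.000e+00  0.000e+00  1.000e+00]]
```

View pics/scene0.png

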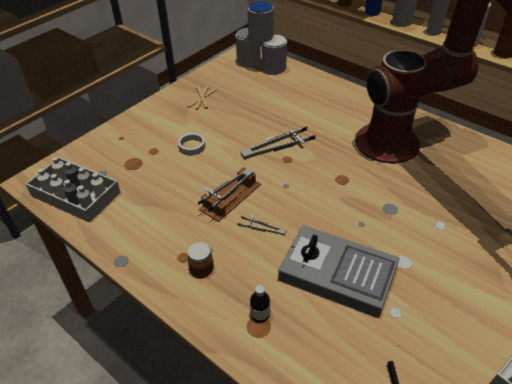

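View pics/top0.png

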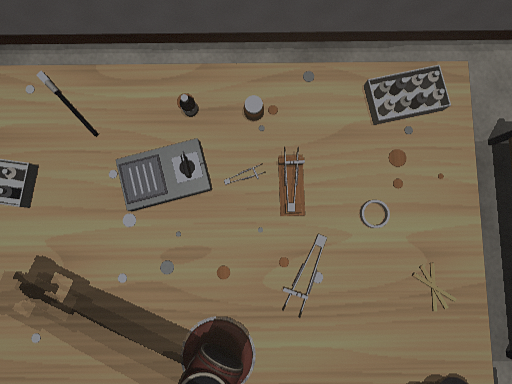

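Three tweezers are in the top view: a small one at (245,174), a large one at (305,275), and one on the brown rest at (291,180). The one on the rest is middle-sized and on wood, so it fits. I'll confirm it in enlarged crops.

```bash
python3 - <<'E'
import cv2,numpy as np
t=cv2.imread('pics/top0.png');s=cv2.imread('pics/scene0.png')
a=cv2.resize(t[140:222,262:322],None,fx=7,fy=7,interpolation=cv2.INTER_CUBIC)
cv2.imwrite('pics/c1.png',a)
cv2.imwrite('pics/c2.png',cv2.resize(t[130:215,105:220],None,fx=6,fy=6,interpolation=cv2.INTER_CUBIC))
cv2.imwrite('pics/c3.png',cv2.resize(s[160:225,190:270],None,fx=8,fy=8,interpolation=cv2.INTER_CUBIC))
E
```

```text
(no output)
```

View pics/c1.png

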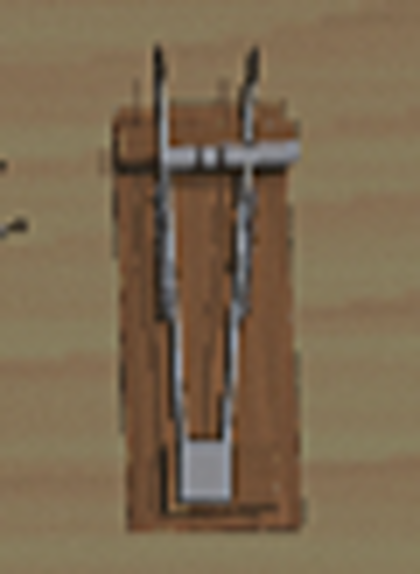

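View pics/c2.png

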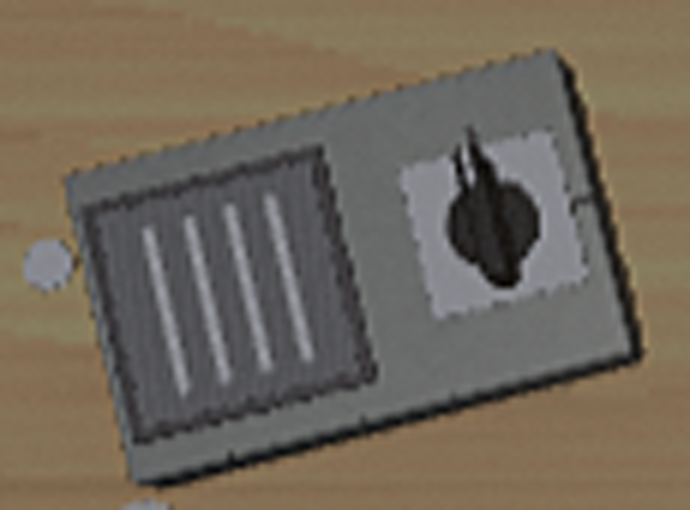

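View pics/c3.png

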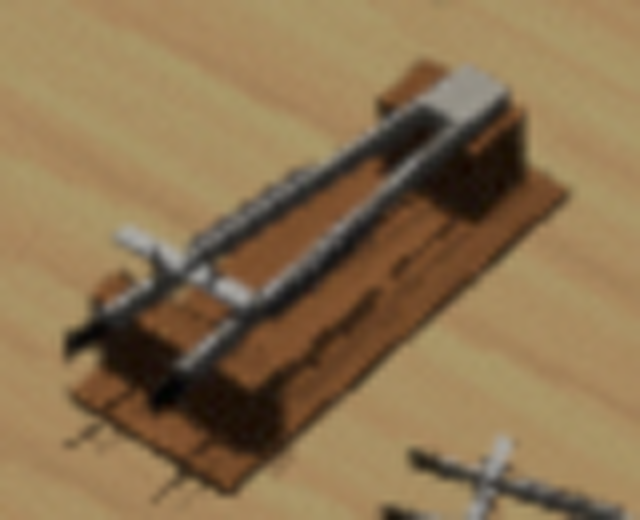

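The crop confirms it: open tweezers on the brown rest, wet black tips pointing up in the image (world +x), cross bar near the tips, heel at the bottom. The lamp's handle is at about (188,167), with its white line towards image-up, so it is off. Now I'll measure.

```bash
cat > m.py <<'E'
from h import *
t=cv2.imread('pics/top0.png')
def cp(x,y,f,ox,oy): return ((x+.5)/f-.5+ox,(y+.5)/f-.5+oy)
# lamp top corners crop2
C=[cp(x,y,6,105,130) for x,y in[(65,178),(552,48),(640,352),(135,482)]]
P=[ray('top',*c,.045) for c in C];print('lamp corners',np.round(P,3))
print('sides',[round(np.linalg.norm(P[i]-P[(i+1)%4]),3) for i in range(4)])
L=np.mean(P,0)
ly=(P[0]-P[1])+(P[3]-P[2]); yaw=np.degrees(np.arctan2(ly[1],ly[0]))-90;print('lamp ctr',L,'yaw',yaw)
G=[ray('top',*cp(x,y,6,105,130),.0465) for x,y in[(82,205),(322,148),(378,380),(140,440)]];print('glass',np.round(np.mean(G,0),3),np.round(G,3))
y=np.radians(yaw);print('glass pred',L[:2]+.063*np.array([-np.sin(y),np.cos(y)]))
print('hub ctr',ray('top',*cp(494,222,6,105,130),.049), 'bar ends top',ray('top',*cp(468,135,6,105,130),.082),ray('top',*cp(510,280,6,105,130),.082))
f=lambda x,y,z:ray('top',*cp(x,y,7,262,140),z)
z=.056
print('tips',f(158,48,z),f(252,48,z));hl=[f(*q,z) for q in[(182,440),(231,440),(231,500),(182,500)]]
print('heel',np.round(hl,3),np.mean(hl,0));
print('bar',f(166,155,.063),f(298,150,.063))
print('base',[np.round(f(*q,.006),3) for q in[(117,110),(288,100),(300,528),(128,530)]])
E
python3 m.py
```

```text
lamp corners [[0.61  0.319 0.045]
 [0.677 0.063 0.045]
 [0.514 0.015 0.045]
 [0.449 0.277 0.045]]
sides [np.float64(0.265), np.float64(0.17), np.float64(0.269), np.float64(0.166)]
lamp ctr [0.56234747 0.16840361 0.045     ] yaw 14.361651558380728
glass [0.547 0.229 0.046] [[0.595 0.309 0.046]
 [0.624 0.183 0.046]
 [0.501 0.152 0.046]
 [0.471 0.274 0.046]]
glass pred [0.54672085 0.22943482]
hub ctr [0.58288875 0.09160606 0.049     ] bar ends top [0.62197986 0.09893035 0.082     ] [0.54684792 0.07668535 0.082     ]
tips [ 0.6426062 -0.2146689  0.056    ] [ 0.64215479 -0.25689298  0.056     ]
heel [[ 0.466 -0.222  0.056]
 [ 0.466 -0.243  0.056]
 [ 0.439 -0.243  0.056]
 [ 0.439 -0.221  0.056]] [ 0.45258369 -0.23236575  0.056     ]
bar [ 0.59236454 -0.21672995  0.063     ] [ 0.59399231 -0.27541709  0.063     ]
base [array([ 0.625, -0.199,  0.006]), array([ 0.629, -0.279,  0.006]), array([ 0.429, -0.279,  0.006]), array([ 0.429, -0.2  ,  0.006])]
```

```bash
cat > m2.py <<'E'
from h import *
cp=lambda x,y,f,ox,oy:((x+.5)/f-.5+ox,(y+.5)/f-.5+oy)
g=lambda x,y,z:np.round(ray('scene',*cp(x,y,8,190,160),z),4)
print('heel corners',[g(*q,.056) for q in[(420,100),(462,64),(510,90),(468,128)]])
print('tips',g(68,335,.056),g(155,385,.056))
print('base',[g(*q,.006) for q in[(72,395),(230,492),(568,190)]])
print('barends',g(118,235,.063),g(262,300,.063))
def tri(a,b):
    A=[];B=[]
    for n,(u,v) in(('top',a),('scene',b)):
        o=np.array(calibration(n)['world_from_camera'])[:3,3];d=ray(n,u,v,0)-o;d/=np.linalg.norm(d)
        M=np.eye(3)-np.outer(d,d);A.append(M);B.append(M@o)
    return np.linalg.solve(sum(A),sum(B))
print('heel tri',tri(cp(206,470,7,262,140),cp(465,95,8,190,160)))
E
python3 m2.py
```

```text
heel corners [array([ 0.4686, -0.2436,  0.056 ]), array([ 0.443 , -0.2445,  0.056 ]), array([ 0.4428, -0.2206,  0.056 ]), array([ 0.4691, -0.2191,  0.056 ])]
tips [ 0.6423 -0.2597  0.056 ] [ 0.6406 -0.2182  0.056 ]
base [array([ 0.6317, -0.275 ,  0.006 ]), array([ 0.6302, -0.1963,  0.006 ]), array([ 0.4313, -0.2021,  0.006 ])]
barends [ 0.5987 -0.2761  0.063 ] [ 0.5903 -0.2124  0.063 ]
heel tri [ 0.45326812 -0.23310718  0.05352184]
```

Both views agree, and the sizes match those given:

| Item | Position (m) | Yaw |
|---|---|---|
| Handle axis | (0.583, 0.090) | lamp yaw 14.4° |
| Glass centre | (0.547, 0.229) | lamp yaw 14.4° |
| Tweezers origin | (0.552, -0.235) | about -1.2° |

Next I'll move over the handle.

Emit:
servo_tool --deltas '[[[85, 30, -40, 0, 1], [85, 63, -84, 0, 2], [85, 96, -128, 0, 3], [85, 129, -172, 0, 4], [85, 162, -215, 0, 5]]]'

```text
time: 0.72
tool_pos: [0.3685, 0.3734, 0.2498]
tool_rot: [-0.0, -0.096, 0.995, -0.0]
contact_force: [0.7, 0.9, -0.2]
gripper_width: 0.998
```

Emit:
servo_tool --deltas '[[[85, 33, -44, 0, 0.6], [85, 66, -88, 0, 0.6], [85, 99, -132, 0, 0.6], [85, 132, -176, 0, 0.6], [85, 165, -220, 0, 0.6]]]'

```text
time: 1.35
tool_pos: [0.5335, 0.1534, 0.2499]
tool_rot: [-0.0, -0.125, 0.992, 0.0]
contact_force: [0.1, 0.4, 0.7]
gripper_width: 0.998
```

Emit:
servo_tool --deltas '[[[85, 25, -33, -30, 0], [85, 50, -65, -60, 0], [85, 50, -65, -110, 0], [85, 50, -65, -120, 0], [85, 50, -65, -120, 0]]]'

```text
time: 1.98
tool_pos: [0.5825, 0.0904, 0.13]
tool_rot: [-0.001, -0.125, 0.992, 0.0]
contact_force: [-0.8, -0.4, 1.1]
gripper_width: 0.996
```

Emit:
servo_tool --deltas '[[[50, 0, 0, -20, 0], [50, 0, 0, -40, 0], [50, 0, 0, -56, 0], [50, 0, 0, -56, 0]]]'

```text
time: 2.48
tool_pos: [0.5814, 0.0901, 0.0719]
tool_rot: [-0.002, -0.125, 0.992, 0.0]
contact_force: [-0.7, 0.7, 0.5]
gripper_width: 0.581
```

```bash
python3 - <<'E'
from h import *
a=save('scene','s1');b=save('top','t1')
x=np.hstack([cv2.resize(a[210:320,250:410],(480,330)),cv2.resize(b[125:225,100:230],(320,246))[:246].repeat(1,0) if 0 else cv2.resize(b[130:220,105:235],(480,330))])
cv2.imwrite('pics/v1.png',cv2.resize(x,(800,275))[:,:,::-1])
E
```

```text
(no output)
```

View pics/v1.png

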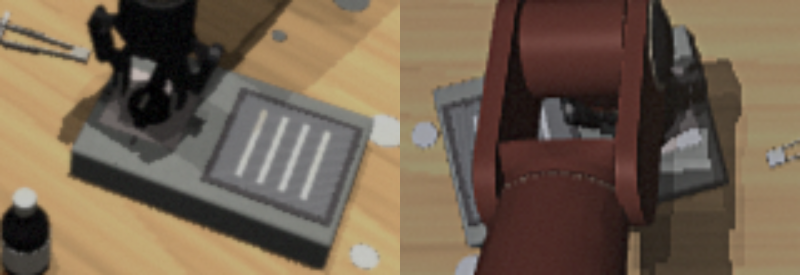

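The scene view shows the open fingers straddling the handle on the white plate at about (150,100) in the crop. The top view is hidden by the arm. No contact yet, so I'll close.

Emit:
servo_tool --deltas '[[[5, 0, 0, 0, 0], [5, 0, 0, 0, 0], [5, 0, 0, 0, 0], [5, 0, 0, 0, 0], [5, 0, 0, 0, 0]]]'

```text
time: 3.2
tool_pos: [0.5828, 0.0932, 0.0756]
tool_rot: [0.0, -0.125, 0.992, 0.003]
contact_force: [-3.8, 10.6, 4.1]
gripper_width: 0.155
```

Emit:
servo_tool --deltas '[[[5, -1, 3, 0, 0], [5, -1, 3, 0, -1.5], [5, -1, 3, 0, -3], [5, -1, 3, 0, -4.5], [5, -1, 3, 0, -6]]]'

```text
time: 3.82
tool_pos: [0.5827, 0.0933, 0.0756]
tool_rot: [0.001, 0.19, 0.982, 0.0]
contact_force: [-0.9, 1.9, 3.5]
gripper_width: 0.156
```

Emit:
servo_tool --deltas '[[[5, 0, 0, 0, -1.5], [5, 0, 0, 0, -3], [5, 0, 0, 0, -4.5], [5, 0, 0, 0, -6], [5, 0, 0, 0, -7.5]]]'

```text
time: 4.45
tool_pos: [0.5825, 0.0932, 0.0756]
tool_rot: [0.0, 0.552, 0.834, 0.0]
contact_force: [-3.0, 1.6, 5.7]
gripper_width: 0.153
```

Emit:
servo_tool --deltas '[[[5, 0, 0, 0, -1.5], [5, 0, 0, 0, -1.6], [5, 0, 0, 0, -1.6]]]'

```text
time: 4.82
tool_pos: [0.5825, 0.0931, 0.0756]
tool_rot: [0.0, 0.616, 0.788, 0.0]
contact_force: [-1.9, 0.8, 5.5]
gripper_width: 0.157
```

Emit:
servo_tool --deltas '[[[50, 0, 0, 0, 0], [50, 0, 0, 0, 0], [50, 0, 0, 0, 0], [50, 0, 0, 30, 0], [50, 0, 0, 70, 0]]]'

```text
time: 5.45
tool_pos: [0.5807, 0.0929, 0.1433]
tool_rot: [-0.001, 0.617, 0.787, -0.001]
contact_force: [0.5, 0.5, 0.4]
gripper_width: 0.585
```

Emit:
servo_tool --deltas '[[[85, 0, -20, 50, 1], [85, 0, -75, 80, 2.5], [85, 0, -130, 80, 4], [85, 0, -180, 80, 5.5], [85, 0, -230, 80, 7]]]'

```text
time: 6.08
tool_pos: [0.5817, -0.1386, 0.2243]
tool_rot: [0.0, 0.292, 0.956, 0.0]
contact_force: [0.5, -0.1, -0.1]
gripper_width: 0.999
```

```bash
python3 - <<'E'
from h import *
s=state();print(s['time'],s['tool_pos'],s['tool_rot'],s['joint_pos'])
a=save('scene','s2');b=save('top','t2')
cv2.imwrite('pics/v2.png',np.hstack([cv2.resize(a[210:320,250:410],(400,275)),cv2.resize(b[130:220,105:235],(400,275))])[:,:,::-1])
E
```

```text
6.075 [ 0.58171445 -0.13863093  0.22434819] [1.94208670e-04 2.91802109e-01 9.56478694e-01 3.25636828e-06] [-3.58363833e-01  6.10732179e-03  1.70413512e+00  3.09670757e-05
  1.43096295e+00 -1.33694365e+00]
```

View pics/v2.png

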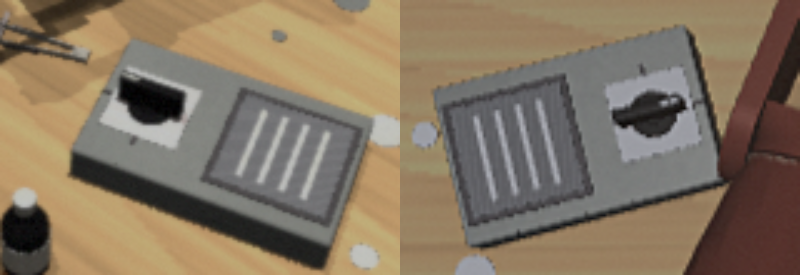

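View pics/t2.png

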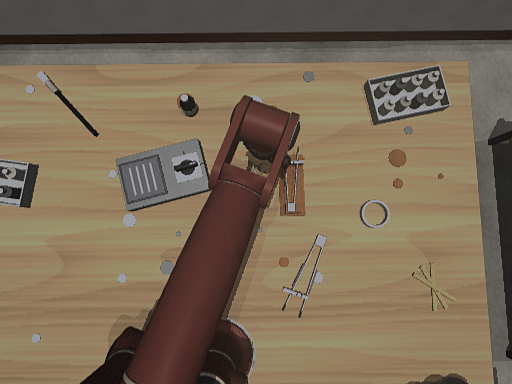

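The handle is on: the bar now lies along the lamp's y, with its white end towards -y. Next I'll go above the tweezers.

Emit:
servo_tool --deltas '[[[65, -6, -20, 0, 1.4], [65, -13, -45, 0, 2.8], [65, -21, -70, 0, 4.2], [65, -30, -96, -20, 5.4], [65, -30, -96, -60, 5.4]]]'

```text
time: 6.8
tool_pos: [0.553, -0.2346, 0.166]
tool_rot: [0.002, 0.017, 1.0, -0.001]
contact_force: [-0.1, 0.3, -0.3]
gripper_width: 0.764
```

Emit:
servo_tool --deltas '[[[65, 0, 0, -40, 0], [65, 0, 0, -55, 0], [65, 0, 0, -55, 0]]]'

```text
time: 7.18
tool_pos: [0.5515, -0.2322, 0.1084]
tool_rot: [-0.001, 0.016, 1.0, 0.001]
contact_force: [-0.3, -0.1, 0.6]
gripper_width: 0.761
```

```bash
python3 - <<'E'
from h import *
s=state();print(s['time'],s['tool_pos'],s['tool_rot'],s['gripper_width'])
a=save('scene','s3');b=save('top','t3')
cv2.imwrite('pics/v3.png',np.hstack([cv2.resize(a[130:230,180:280],(400,400)),cv2.resize(b[130:230,240:340],(400,400))])[:,:,::-1])
E
```

```text
7.175 [ 0.55153819 -0.23215394  0.10839977] [-9.34589894e-04  1.59604982e-02  9.99872022e-01  5.73492292e-04] 0.7612074493973888
```

View pics/v3.png

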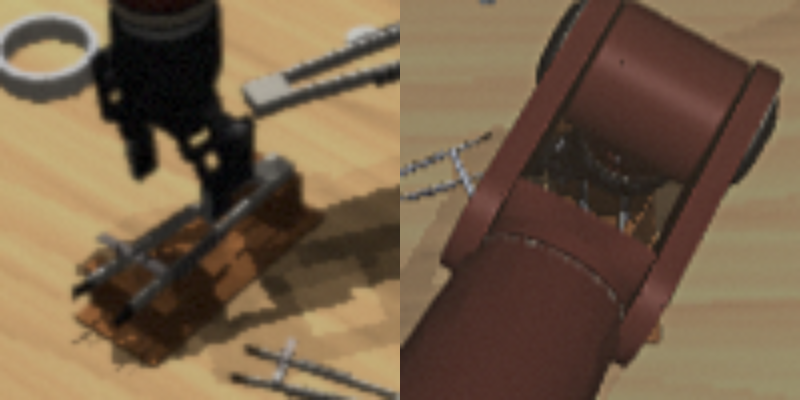

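The fingers are above the leaves at the grip, one outside each leaf, and clear of the bar and the end blocks. Descending.

Emit:
servo_tool --deltas '[[[65, 0, 0, -15, 0], [65, 0, 0, -30, 0], [65, 0, 0, -45, 0], [65, 0, 0, -58, 0], [65, 0, 0, -58, 0]]]'

```text
time: 7.9
tool_pos: [0.5507, -0.2323, 0.0492]
tool_rot: [-0.002, 0.016, 1.0, 0.001]
contact_force: [0.5, 0.3, 0.5]
gripper_width: 0.762
```

Emit:
servo_tool --deltas '[[[50, 0, 0, 0, 0], [44, 0, 0, 0, 0], [44, 0, 0, 0, 0], [44, 0, 0, 0, 0]]]'

```text
time: 8.4
tool_pos: [0.5521, -0.233, 0.0517]
tool_rot: [0.0, 0.016, 1.0, -0.0]
contact_force: [0.3, -0.7, 0.3]
gripper_width: 0.516
```

```bash
python3 - <<'E'
from h import *
s=state();print(s['time'],s['tool_pos'],s['tool_rot'],s['gripper_width'],s['contact_force'])
a=save('scene','s4')
cv2.imwrite('pics/v4.png',cv2.resize(a[140:220,190:270],(600,600),interpolation=2)[:,:,::-1])
E
```

```text
8.4 [ 0.5521439  -0.23304247  0.0516755 ] [ 2.92757668e-04  1.60437945e-02  9.99871233e-01 -1.66056516e-04] 0.5158169680005622 [ 0.29252373 -0.65344678  0.33171082]
```

View pics/v4.png

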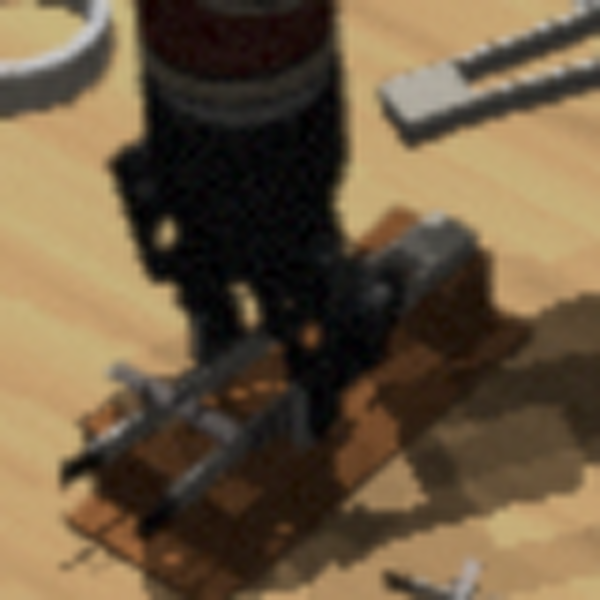

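The fingers straddle the grip plates, not yet touching. I'll squeeze in gentle steps towards 26 mm.

Emit:
servo_tool --deltas '[[[41, 0, 0, 0, 0], [39, 0, 0, 0, 0], [37, 0, 0, 0, 0], [35, 0, 0, 0, 0], [33, 0, 0, 0, 0]]]'

```text
time: 9.07
tool_pos: [0.5527, -0.2331, 0.0525]
tool_rot: [0.001, 0.016, 1.0, -0.0]
contact_force: [-1.3, 0.9, 7.6]
gripper_width: 0.388
```

Emit:
servo_tool --deltas '[[[32, 0, 0, 0, 0], [31, 0, 0, 0, 0], [30, 0, 0, 0, 0], [29, 0, 0, 0, 0], [28, 0, 0, 0, 0]]]'

```text
time: 9.7
tool_pos: [0.5529, -0.2331, 0.053]
tool_rot: [0.001, 0.016, 1.0, -0.0]
contact_force: [-1.3, 1.7, 8.6]
gripper_width: 0.332
```

Emit:
servo_tool --deltas '[[[27.5, 0, 0, 0, 0], [27, 0, 0, 0, 0], [26.5, 0, 0, 0, 0], [26, 0, 0, 0, 0], [26, 0, 0, 0, 0]]]'

```text
time: 10.32
tool_pos: [0.553, -0.2329, 0.0531]
tool_rot: [0.001, 0.016, 1.0, -0.0]
contact_force: [-1.2, 2.5, 9.8]
gripper_width: 0.308
```

```bash
python3 - <<'E'
from h import *
s=state();print(s['time'],s['tool_pos'],s['tool_rot'],s['gripper_width']*85.4,s['contact_force'])
a=save('scene','s5')
cv2.imwrite('pics/v5.png',cv2.resize(a[170:220,190:250],(720,600),interpolation=2)[:,:,::-1])
E
```

```text
10.325 [ 0.55295407 -0.23292282  0.05309426] [ 9.02577862e-04  1.59260938e-02  9.99872764e-01 -1.35337816e-05] 26.335265121768035 [-1.23604795  2.45668198  9.81289761]
```

View pics/v5.png

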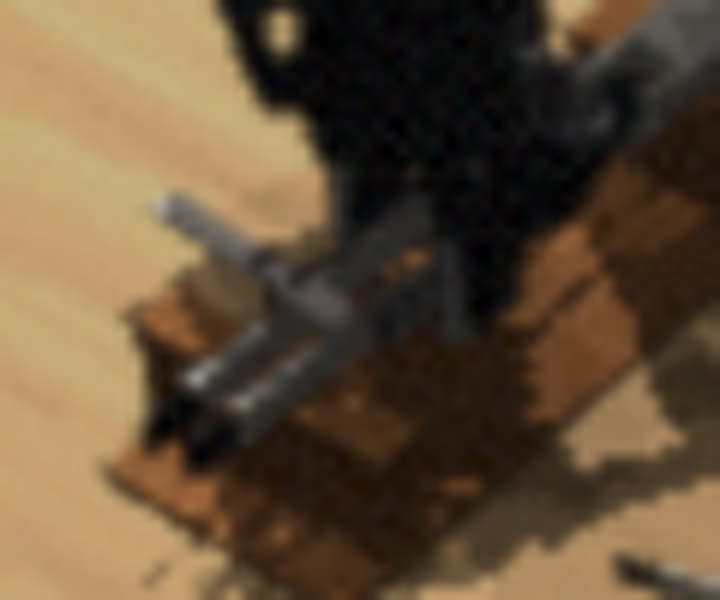

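```bash
python3 - <<'E'
import cv2
a=cv2.imread('pics/s5.png')
cv2.imwrite('pics/v5b.png',cv2.resize(a[180:212,198:230],(600,600),interpolation=0))
E
```

```text
(no output)
```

View pics/v5b.png

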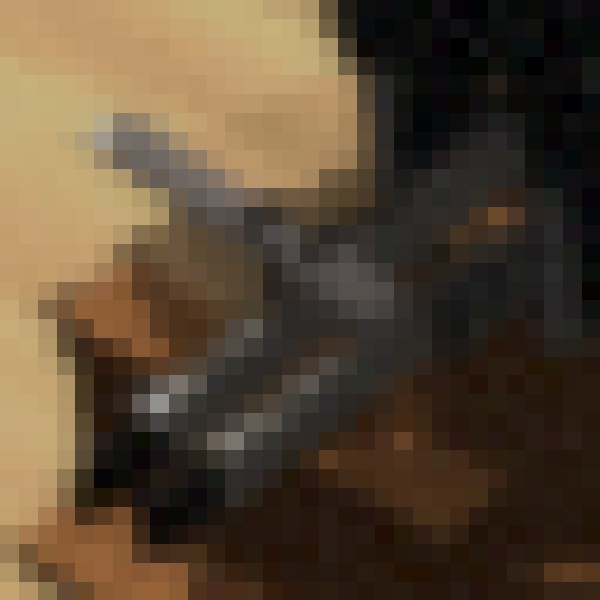

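```bash
python3 - <<'E'
from h import *
f=lambda x,y,z=.056:ray('scene',x/18.75+198-.5,y/18.75+180-.5,z)
print(f(158,403),f(235,438))
# expected pixel of leaf pair at gap 16 (centre spacing 19) 
for x in (.644,.62):
  a=proj('scene',[x,-.2435,.056]);b=proj('scene',[x,-.2245,.056]);print(a,b,b-a)
print('tip ends crop',f(100,480,.05),f(165,520,.05))
print('bar',f(100,135,.063),f(385,300,.063))
E
```

```text
[ 0.6267676  -0.24334207  0.056     ] [ 0.62475942 -0.22897559  0.056     ]
[201.68509074 204.32415575] [206.48522637 207.35600549] [4.80013563 3.03184974]
[207.52256322 199.66256801] [212.31628187 202.63797059] [4.79371865 2.97540258]
tip ends crop [ 0.64032722 -0.24328225  0.05      ] [ 0.64016628 -0.22965376  0.05      ]
bar [ 0.59465075 -0.2861187   0.063     ] [ 0.59335725 -0.22633038  0.063     ]
```

The tips measure about 14 mm centre to centre, so the gap is roughly 11 mm ± 3. That is tighter than the 26 mm width implies. I'll open slightly to 27, lift, and measure nearer a camera.

Emit:
servo_tool --deltas '[[[26.5, 0, 0, 1, 0], [27, 0, 0, 3, 0], [27, 0, 0, 6, 0], [27, 0, 0, 12, 0], [27, 0, 0, 20, 0]]]'

```text
time: 11.0
tool_pos: [0.5517, -0.2328, 0.0713]
tool_rot: [-0.0, 0.016, 1.0, 0.0]
contact_force: [-0.6, -0.7, -0.0]
gripper_width: 0.317
```

Emit:
servo_tool --deltas '[[[27, 0, 0, 12, 0], [27, 0, 0, 26, 0], [27, 0, 0, 42, 0], [27, 0, 0, 56, 0], [27, 0, 0, 64, 0]]]'

```text
time: 11.62
tool_pos: [0.5524, -0.2332, 0.137]
tool_rot: [0.001, 0.016, 1.0, -0.0]
contact_force: [-0.3, 0.1, -0.6]
gripper_width: 0.315
```

```bash
python3 - <<'E'
from h import *
s=state();print(s['time'],s['tool_pos'],s['tool_rot'],s['gripper_width']*85.4,s['contact_force'],s['ft_torque'])
a=save('scene','s6')
cv2.imwrite('pics/v6.png',cv2.resize(a[130:215,185:285],(800,680),interpolation=2)[:600,:,::-1])
E
```

```text
11.625 [ 0.55243426 -0.23318904  0.13697159] [ 8.05040604e-04  1.60261200e-02  9.99871142e-01 -4.63765526e-04] 26.89860461231018 [-0.32559828  0.12494041 -0.55316788] [ 0.0113475  -0.01248974 -0.00928848]
```

View pics/v6.png

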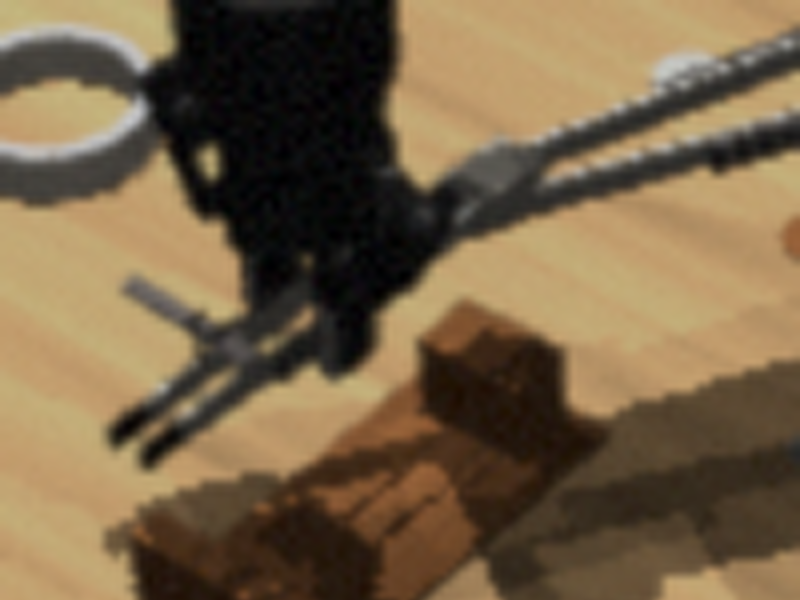

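Lifted and held level; the tips (about (120,435) and (150,455) in the crop) are free. I'll carry them nearer the scene camera to gauge the gap.

Emit:
servo_tool --deltas '[[[27, 3, 8, 15, 0], [27, 8, 25, 40, 0], [27, 16, 50, 70, 0], [27, 24, 80, 100, 0], [27, 32, 110, 130, 0]]]'

```text
time: 12.3
tool_pos: [0.584, -0.1215, 0.2665]
tool_rot: [-0.0, 0.016, 1.0, 0.0]
contact_force: [-0.0, 0.4, -0.3]
gripper_width: 0.313
```

Emit:
servo_tool --deltas '[[[27, 8, 30, 30, 0], [27, 16, 60, 60, 0], [27, 24, 90, 90, 0], [27, 32, 120, 120, 0], [27, 40, 150, 150, 0]]]'

```text
time: 12.92
tool_pos: [0.6237, 0.0287, 0.4165]
tool_rot: [-0.0, 0.016, 1.0, 0.0]
contact_force: [0.8, -0.1, -0.5]
gripper_width: 0.318
```

Emit:
servo_tool --deltas '[[[27, 8, 25, 20, 0], [27, 14, 45, 30, 0], [27, 18, 58, 34, 0], [27, 20, 64, 35, 0], [27, 20, 64, 35, 0]]]'

```text
time: 13.55
tool_pos: [0.6439, 0.091, 0.4491]
tool_rot: [-0.001, 0.016, 1.0, -0.0]
contact_force: [-0.1, -0.2, -0.6]
gripper_width: 0.319
```

```bash
python3 - <<'E'
from h import *
s=state();print(s['time'],s['tool_pos'],s['tool_rot'],s['gripper_width']*85.4,s['joint_pos'])
p=s['tool_pos'];q=proj('scene',p+[.08,0,0]);print(q)
a=save('scene','s7');cv2.imwrite('pics/s7r.png',a[:,:,::-1])
u,v=map(int,q)
cv2.imwrite('pics/v7.png',cv2.resize(a[v-45:v+45,u-60:u+60],(800,600),interpolation=2)[:,:,::-1])
E
```

```text
13.55 [0.64385016 0.09097413 0.44908986] [-9.88166048e-04  1.60835514e-02  9.99870144e-01 -1.95566791e-04] 27.250764861954725 [ 2.61319502e-02  7.25376890e-02  1.26753252e+00 -3.15891873e-04
  1.80351351e+00 -1.51256842e+00]
[279.06361261 163.33925014]
```

View pics/v7.png

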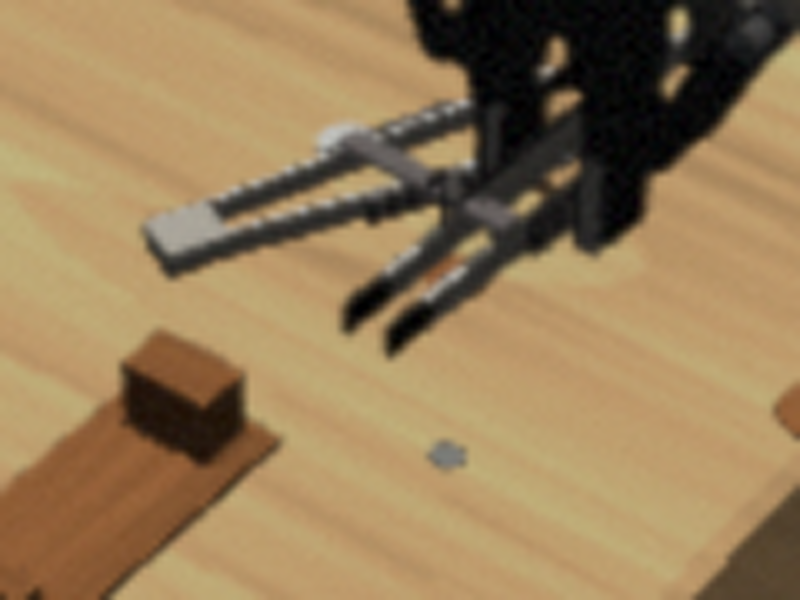

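```bash
python3 - <<'E'
from h import *
a=cv2.imread('pics/s7.png')
# crop origin u-60=219, v-45=118
cv2.imwrite('pics/v7b.png',cv2.resize(a[134:174,266:316],(800,640),interpolation=cv2.INTER_CUBIC)[:600])
f=lambda x,y,z:ray('scene',x/6.667+219-.5,y/6.667+118-.5,z)
zt=.455
# corners outer-most front bottom & top of tips
for n,p,z in[('R tip top front',(352,293),zt),('L tip top front',(393,318),zt),('R bot',(347,330),zt-.012),('L bot',(390,355),zt-.012)]: print(n,f(*p,z))
E
```

```text
R tip top front [0.73412288 0.08031844 0.455     ]
L tip top front [0.73525756 0.09594815 0.455     ]
R bot [0.73672912 0.08064787 0.443     ]
L bot [0.73740619 0.09675914 0.443     ]
```

View pics/v7b.png

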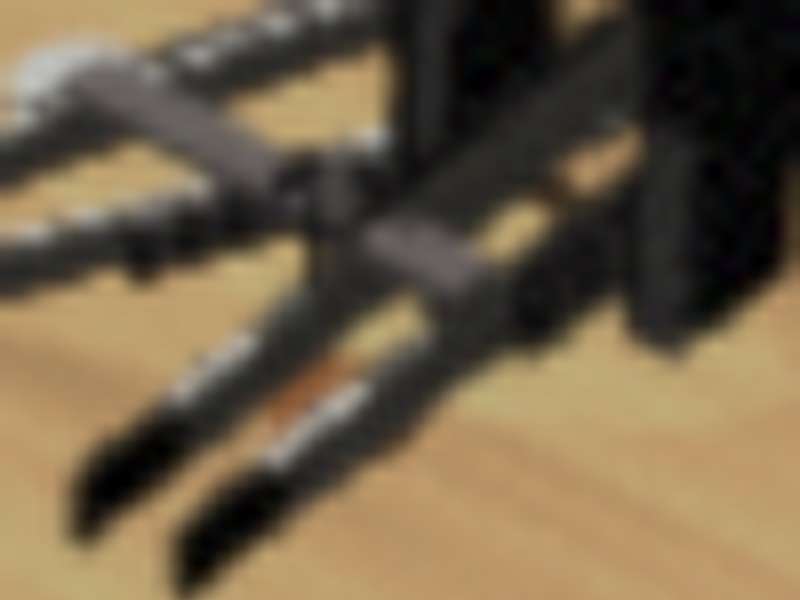

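Centre-to-centre spacing of the tips is about 16 mm, so a gap near 13 mm, but the pin and rib detail is ambiguous at this resolution. I'll go closer to the camera to resolve it.

Emit:
servo_tool --deltas '[[[27, 8, 15, 6, 0], [27, 22, 45, 15, 0], [27, 38, 80, 25, 0], [27, 54, 115, 35, 0], [27, 68, 145, 45, 0]]]'

```text
time: 14.22
tool_pos: [0.7126, 0.2378, 0.4955]
tool_rot: [0.0, 0.016, 1.0, 0.0]
contact_force: [1.0, -1.5, -0.9]
gripper_width: 0.318
```

Emit:
servo_tool --deltas '[[[27, 12, 25, 8, 0], [27, 20, 40, 14, 0], [27, 22, 45, 15, 0], [27, 22, 45, 15, 0], [27, 22, 45, 15, 0]]]'

```text
time: 14.85
tool_pos: [0.7338, 0.2804, 0.5103]
tool_rot: [-0.0, 0.016, 1.0, -0.0]
contact_force: [0.3, 0.4, -1.4]
gripper_width: 0.317
```

```bash
python3 - <<'E'
from h import *
s=state();print(s['time'],s['tool_pos'],s['tool_rot'],s['gripper_width']*85.4)
p=s['tool_pos'];q=proj('scene',p+[.06,0,0]);print(q)
fs=[grab_frame('scene').astype(float) for _ in range(4)]
a=np.mean(fs,0).clip(0,255).astype(np.uint8);cv2.imwrite('pics/s8.png',a[:,:,::-1])
u,v=map(int,q);print(u-36,v-24)
cv2.imwrite('pics/v8.png',cv2.resize(a[v-24:v+30,u-36:u+36],(800,600),interpolation=2)[:,:,::-1])
E
```

```text
14.85 [0.73382472 0.28044224 0.51031709] [-1.12280939e-04  1.64408400e-02  9.99864830e-01 -9.25914136e-05] 27.080156347516663
[347.96813563 207.17757551]
311 183
```

View pics/v8.png

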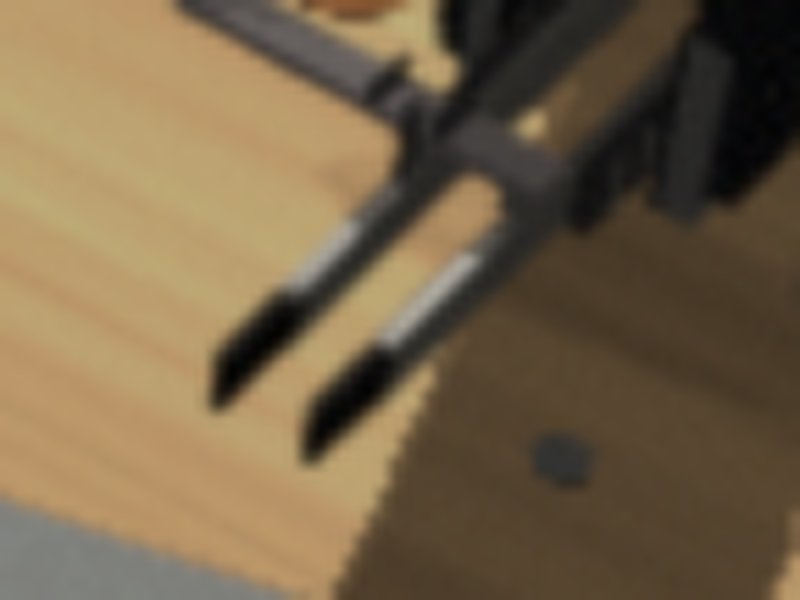

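```bash
python3 - <<'E'
from h import *
a=cv2.imread('pics/s8.png')
b=cv2.resize(a[183:206,333:367],(816,552),interpolation=2)
b=np.clip(b.astype(float)*1.7,0,255).astype(np.uint8)
cv2.imwrite('pics/v8b.png',b)
f=lambda x,y,z:ray('scene',(x+.5)/11.111-.5+311,(y+.5)/11.111-.5+183,z)
z=.510
for nm,p1,p2,zz in[('bot',(216,408),(311,462),z-.006),('top',(216,352),(310,405),z+.006),('join',(292,290),(383,345),z+.006),('top far edge',(277,290),(368,345),z+.006)]:
  A=f(*p1,zz);B=f(*p2,zz);print(nm,A,B,np.linalg.norm(A-B))
E
```

```text
bot [0.82741014 0.27024223 0.504     ] [0.82757704 0.28592155 0.504     ] 0.01568020976021008
top [0.82855165 0.26976045 0.516     ] [0.82873237 0.28510954 0.516     ] 0.015350155365486099
join [0.8122097  0.27133643 0.516     ] [0.81312597 0.28671565 0.516     ] 0.015406492451331185
top far edge [0.81350922 0.26973151 0.516     ] [0.81441246 0.28512818 0.516     ] 0.015423139164593987
```

View pics/v8b.png

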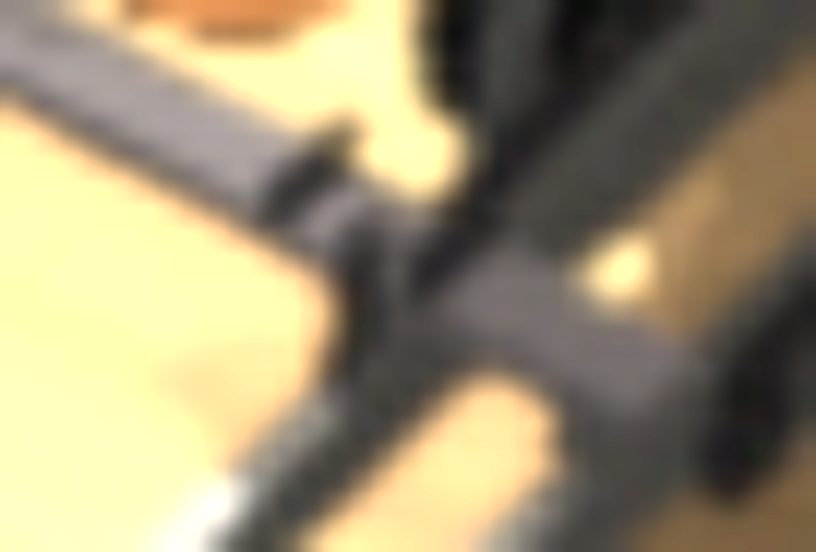

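```bash
cat > gap.py <<'E'
from h import *
def gap(a,z,box):
    # box x0,y0,x1,y1 ; black tips by upsampled mask
    x0,y0,x1,y1=box
    c=cv2.resize(a[y0:y1,x0:x1],None,fx=8,fy=8,interpolation=cv2.INTER_CUBIC)
    g=c.max(2)
    for th in(30,40,50):
        m=(g<th).astype(np.uint8)
        n,l,st,ct=cv2.connectedComponentsWithStats(m)
        k=[i for i in range(1,n) if st[i,4]>600]
        out=[]
        for i in k:
            u,v=(ct[i]+.5)/8-.5+[x0,y0];out.append((st[i,4],round(u,2),round(v,2),np.round(ray('scene',u,v,z),4)))
        print(th,out)
        if len(k)==2: print('  centre spacing',np.linalg.norm(out[0][3]-out[1][3]))
E
python3 - <<'E'
from gap import *
a=cv2.imread('pics/s8.png'); gap(a,.51,(325,203,350,228))
E
```

```text
30 [(np.int32(1318), np.float64(333.9), np.float64(213.51), array([0.8185, 0.2708, 0.51  ])), (np.int32(1333), np.float64(342.21), np.float64(218.33), array([0.819 , 0.2862, 0.51  ]))]
  centre spacing 0.015408114745159471
40 [(np.int32(1630), np.float64(333.96), np.float64(213.44), array([0.8184, 0.2708, 0.51  ])), (np.int32(1648), np.float64(342.22), np.float64(218.31), array([0.819 , 0.2862, 0.51  ]))]
  centre spacing 0.015411683879446811
50 [(np.int32(2481), np.float64(335.95), np.float64(211.66), array([0.8133, 0.2711, 0.51  ])), (np.int32(2103), np.float64(342.72), np.float64(217.89), array([0.8177, 0.2863, 0.51  ]))]
  centre spacing 0.015824032355881965
```

The tip blobs give a spacing of 15.4 mm (gap about 12.4 mm), and the pin sits off-centre towards the left leaf, which agrees. I'll open to 28.8.

Emit:
servo_tool --deltas '[[[27.6, 0, 0, 0, 0], [28.2, 0, 0, 0, 0], [28.8, 0, 0, 0, 0], [28.8, 0, 0, 0, 0], [28.8, 0, 0, 0, 0]]]'

```text
time: 15.68
tool_pos: [0.7339, 0.2811, 0.5103]
tool_rot: [-0.0, 0.016, 1.0, -0.0]
contact_force: [-0.5, 0.2, -1.0]
gripper_width: 0.336
```

```bash
cat > look.py <<'E'
from gap import *
import sys
def look(n):
    s=state();print(s['time'],s['tool_pos'],s['gripper_width']*85.4)
    a=np.mean([grab_frame('scene').astype(float) for _ in range(3)],0).clip(0,255).astype(np.uint8)[:,:,::-1].copy();cv2.imwrite(f'pics/{n}.png',a)
    gap(a,.51,(325,203,350,228))
    b=cv2.resize(a[183:206,333:367],(816,552),interpolation=2)
    cv2.imwrite(f'pics/{n}b.png',np.clip(b.astype(float)*1.7,0,255).astype(np.uint8))
look(sys.argv[1])
E
python3 look.py s9
```

```text
15.675 [0.73394169 0.28111026 0.51026017] 28.67361687881861
30 [(np.int32(1293), np.float64(333.17), np.float64(213.14), array([0.8186, 0.2696, 0.51  ])), (np.int32(1225), np.float64(343.5), np.float64(218.84), array([0.8187, 0.2883, 0.51  ]))]
  centre spacing 0.01870026737776762
40 [(np.int32(1640), np.float64(333.34), np.float64(213.0), array([0.8182, 0.2696, 0.51  ])), (np.int32(1540), np.float64(343.52), np.float64(218.84), array([0.8186, 0.2883, 0.51  ]))]
  centre spacing 0.018704277585621952
50 [(np.int32(2543), np.float64(335.38), np.float64(211.25), array([0.8131, 0.27  , 0.51  ])), (np.int32(1915), np.float64(343.8), np.float64(218.64), array([0.818 , 0.2884, 0.51  ]))]
  centre spacing 0.019041270965983285
```

View pics/s9b.png

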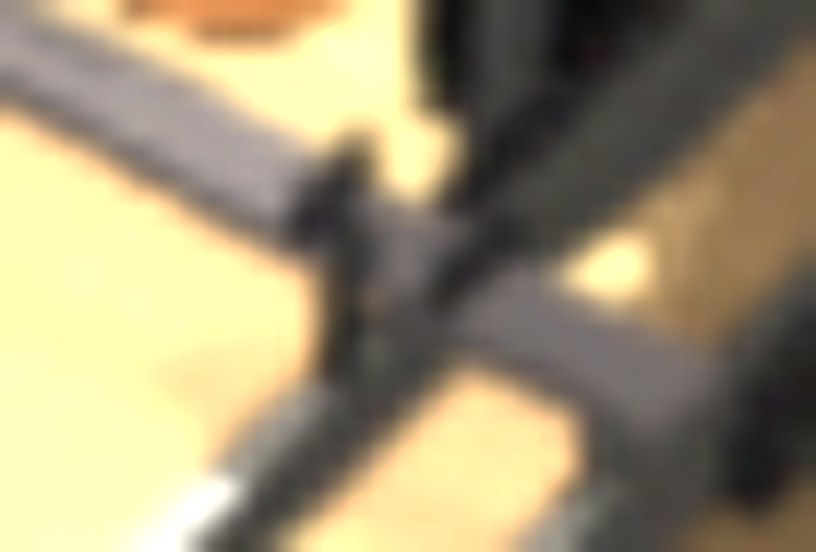

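```bash
python3 - <<'E'
from h import *
p=np.array([.774,.281,.523])
for i in range(3):
    d=np.zeros(3);d[i]=.001;print((proj('scene',p+d)-proj('scene',p))*24)
for y in(.281,):
  print((proj('scene',p)-[333-.5+.5,183])*24)
E
```

```text
[-8.23827043  8.44773337]
[13.27253644  6.82250277]
[  1.9095618  -10.93489342]
[554.38810682 277.60489978]
```

Spacing is now 18.7 mm, so the gap is about 15.7 mm, and the pin stands between the ribs about mid-way once its offset ahead of the bar is allowed for. Next I'll carry the tweezers over the glass, with the TCP at about (0.462, 0.230, 0.115).

Emit:
servo_tool --deltas '[[[28.8, -10, -2, -4, 0], [28.8, -30, -5, -12, 0], [28.8, -58, -10, -23, 0], [28.8, -88, -16, -35, 0], [28.8, -118, -22, -47, 0]]]'

```text
time: 16.45
tool_pos: [0.6149, 0.2588, 0.463]
tool_rot: [0.0, 0.016, 1.0, 0.0]
contact_force: [0.7, 0.7, 0.0]
gripper_width: 0.333
```

Emit:
servo_tool --deltas '[[[28.8, -30, -6, -13, 0], [28.8, -60, -12, -30, 0], [28.8, -90, -18, -50, 0], [28.8, -118, -23, -75, 0], [28.8, -140, -27, -105, 0]]]'

```text
time: 17.08
tool_pos: [0.475, 0.232, 0.3585]
tool_rot: [0.001, 0.016, 1.0, 0.0]
contact_force: [-0.3, 0.3, -0.7]
gripper_width: 0.333
```

Emit:
servo_tool --deltas '[[[28.8, -10, -2, -32, 0], [28.8, -14, -2, -65, 0], [28.8, -14, -2, -95, 0], [28.8, -14, -2, -120, 0], [28.8, -14, -2, -140, 0]]]'

```text
time: 17.7
tool_pos: [0.4617, 0.23, 0.2173]
tool_rot: [-0.0, 0.016, 1.0, -0.0]
contact_force: [-0.8, 0.3, -0.9]
gripper_width: 0.335
```

```bash
python3 - <<'E'
from h import *
s=state();print(s['time'],s['tool_pos'],s['tool_rot'],s['gripper_width']*85.4)
a=save('scene','s10');
E
```

```text
17.7 [0.46168327 0.23000517 0.21729046] [-1.38624535e-04  1.60312989e-02  9.99871480e-01 -3.90514431e-05] 28.626548384979117
```

View pics/s10.png

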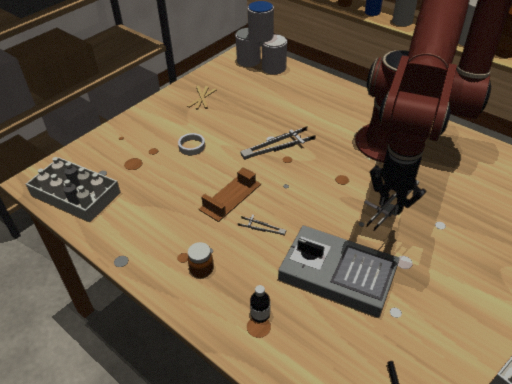

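The tips are near (378,218), above and behind the glass at (368,273), with a clear way down. Lowering the last 102 mm gently.

Emit:
servo_tool --deltas '[[[28.8, 0, 0, -20, 0], [28.8, 0, 0, -42, 0], [28.8, 0, 0, -64, 0], [28.8, 0, 0, -82, 0], [28.8, 0, 0, -94, 0]]]'

```text
time: 18.38
tool_pos: [0.4619, 0.23, 0.1233]
tool_rot: [-0.0, 0.016, 1.0, -0.0]
contact_force: [0.2, -0.8, -0.7]
gripper_width: 0.339
```

Emit:
servo_tool --deltas '[[[28.8, 0, 0, -4, 0], [28.8, 0, 0, -7, 0], [28.8, 0, 0, -7, 0], [28.8, 0, 0, -7, 0], [28.8, 0, 0, -7, 0]]]'

```text
time: 19.0
tool_pos: [0.4622, 0.2302, 0.1178]
tool_rot: [0.0, 0.016, 1.0, 0.0]
contact_force: [-0.4, 0.4, -0.2]
gripper_width: 0.34
```

```bash
python3 - <<'E'
from gap import *
s=state();print(s['time'],s['tool_pos'],s['gripper_width']*85.4,s['contact_force'])
a=np.mean([grab_frame('scene').astype(float) for _ in range(3)],0).clip(0,255).astype(np.uint8)[:,:,::-1].copy();cv2.imwrite('pics/s11.png',a)
t=save('top','t11')[:,:,::-1]
q=proj('scene',[.54,.23,.115]);print(q);u,v=map(int,q)
gap(a,.115,(u-10,v-10,u+12,v+12))
A=cv2.resize(a[v-30:v+30,u-30:u+30],(400,400),interpolation=2)
q=proj('top',[.54,.23,.115]);print(q);u,v=map(int,q)
B=cv2.resize(t[v-30:v+30,u-30:u+30],(400,400),interpolation=2)
cv2.imwrite('pics/v11.png',np.hstack([A,B]))
E
```

```text
19.0 [0.46219843 0.23017596 0.11776373] 29.06111188964784 [-0.4185361   0.43470844 -0.23667825]
[368.69375135 251.56913473]
30 [(np.int32(760), np.float64(362.79), np.float64(250.23), array([0.5454, 0.2168, 0.115 ])), (np.int32(2210), np.float64(374.5), np.float64(253.91), array([0.5374, 0.2445, 0.115 ]))]
  centre spacing 0.028832100166307696
40 [(np.int32(5076), np.float64(370.49), np.float64(252.44), array([0.5396, 0.2348, 0.115 ]))]
50 [(np.int32(8028), np.float64(368.66), np.float64(251.33), array([0.5394, 0.2296, 0.115 ]))]
[135.41698057 177.37187531]
```

View pics/v11.png

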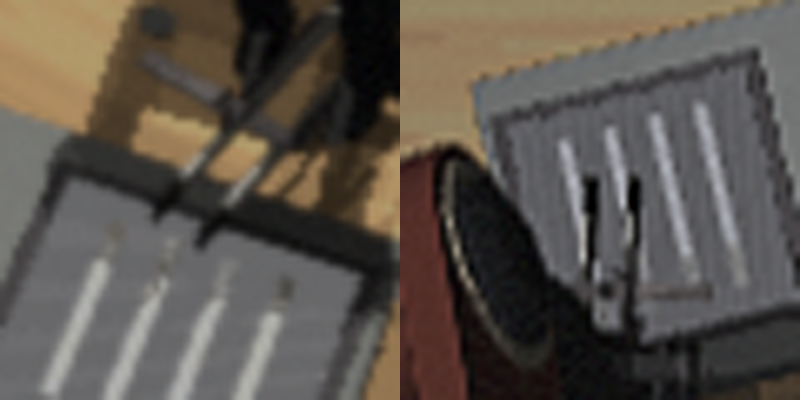

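```bash
python3 - <<'E'
from h import *
a=cv2.imread('pics/s11.png');t=cv2.imread('pics/t11.png')
A=cv2.resize(a[232:262,348:378],(400,400),interpolation=2)  # 13.33x
B=cv2.resize(t[165:195,120:150],(400,400),interpolation=2)
cv2.imwrite('pics/v12.png',np.clip(np.hstack([A,B])*1.5,0,255).astype(np.uint8))
us,vs=338,221
S=lambda x,y:((x+.5)/6.667-.5+us,(y+.5)/6.667-.5+vs)
ut,vt=105,147
T=lambda x,y:((x-400+.5)/6.667-.5+ut,(y+.5)/6.667-.5+vt)
def tri(a,b):
    A=0;B=0
    for n,(u,v) in(('top',a),('scene',b)):
        o=np.array(calibration(n)['world_from_camera'])[:3,3];d=ray(n,u,v,0)-o;d/=np.linalg.norm(d)
        M=np.eye(3)-np.outer(d,d);A=A+M;B=B+M@o
    return np.linalg.solve(A,B)
l=tri(T(591,178),S(203,240));r=tri(T(633,178),S(160,213));print('L',l,'R',r,l-r)
for z in(.115,):
  a=ray('top',*T(591,178),z);b=ray('top',*T(633,178),z);print(a,b,np.linalg.norm(a-b))
  a=ray('scene',*S(203,240),z);b=ray('scene',*S(160,213),z);print(a,b,np.linalg.norm(a-b))
E
```

```text
L [0.55284872 0.23675312 0.11362655] R [0.55245111 0.21820366 0.11408456] [ 0.00039761  0.01854946 -0.00045801]
[0.55229683 0.23680976 0.115     ] [0.55209715 0.21822968 0.115     ] 0.01858115317793769
[0.55433215 0.23670376 0.115     ] [0.55341697 0.21820952 0.115     ] 0.01851687788716004
```

View pics/v12.png

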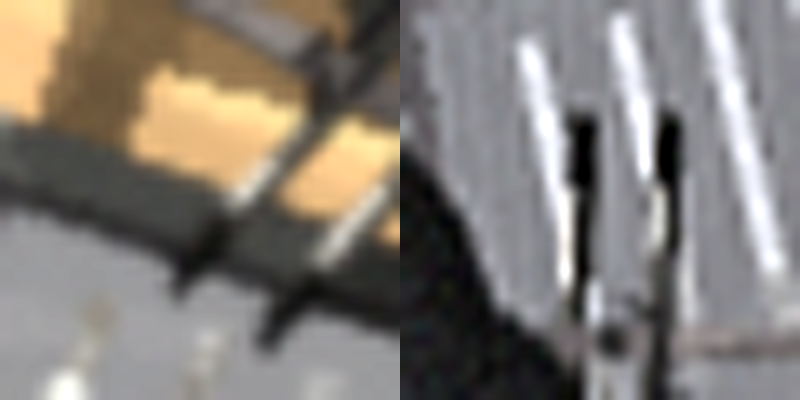

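Both views give a centre spacing of 18.5 mm, so a gap of about 15.5 mm. Both tips are about 67 mm above the glass and within 15 mm of its centre. I'll check the bystanders and that nothing moves, then hand in.

Emit:
servo_tool --deltas '[[[28.8, 0, 0, 0, 0], [28.8, 0, 0, 0, 0], [28.8, 0, 0, 0, 0], [28.8, 0, 0, 0, 0]]]'

```text
time: 19.7
tool_pos: [0.4619, 0.2301, 0.1173]
tool_rot: [0.0, 0.016, 1.0, -0.0]
contact_force: [0.2, 0.5, -1.4]
gripper_width: 0.334
```

```bash
python3 - <<'E'
from h import *
a=save('scene','s13').astype(float);b=cv2.imread('pics/s0.png') if 0 else cv2.imread('pics/scene0.png')[:,:,::-1].astype(float)
for n,(x0,y0,x1,y1) in dict(bottle=(245,283,275,325),jar=(183,240,218,280),tape=(173,128,210,158)).items():
    print(n,cv2.phaseCorrelate(b[y0:y1,x0:x1].mean(2),a[y0:y1,x0:x1].mean(2)),np.abs(a-b)[y0:y1,x0:x1].mean())
s=np.abs(a-cv2.imread('pics/s11.png')[:,:,::-1])[215:262,340:390].mean();print('held diff',s)
s=state();print(s['time'],s['tool_pos'],s['gripper_width']*85.4)
job_done()
E
```

```text
bottle ((-0.016526465942030555, 0.39652924437484316), 1.0031411547086908) 5.717195767195768
jar ((-0.04126987782119329, -0.057475402508270435), 0.9614621024466966) 6.477380952380952
tape ((0.02726691563524497, -0.04341125802825907), 0.9617988839855525) 7.117117117117117
held diff 1.681276595744681
19.75 [0.46192917 0.2300688  0.11728285] 28.637460576803157
the job is handed in; nothing more can be done
```

I switched the lamp on, picked the middle-sized tweezers up off their rest, and handed the job in at 19.75 s with them still held over the glass.

**Lamp:** the handle turned 90° clockwise. Pictures after I let go show its bar along the lamp's y axis with the white end towards -y, which is on.

**Gap:** just before hand-in, both cameras put the tip centres about 18.5 mm apart. Less the 3 mm tip thickness, that is a gap of about 15.5 mm. In the last close-up, before the carry to the lamp, the pin stood between the ribs; its position there suggested 16 to 17 mm.

**Position:** both tips measured at about z = 0.114 m, roughly 67 mm above the glass. They were within 15 mm of its centre and nothing moved between the last two looks.

**Bystanders:** the jar and the tape roll have not moved. The bottle's picture shifted by 0.4 pixel, which I take for noise because the arm never went near it.

**What disagreed:**
- **Finger opening:** it did not match the stated grip width. At 26 to 27 mm the gap was only about 11 to 13 mm, so I opened to 28.8 mm on the camera measurement.
- **Closing on the rest:** the gripper saw about 10 N vertically while it closed on the tweezers; this vanished when they were lifted.
- **Tips:** they touched neither each other nor anything else in any picture I took.

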